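# Dock a deep-well plate in the tilted stand

### The arm

A 7-joint arm with a two-finger parallel gripper is mounted at the origin on the work surface. World frame = base frame: x ahead of the robot, y to its left, z up, the work surface at z = 0. Lengths are in m, angles in rad, forces in N, time in s.
With the tool pointing down it reaches from about 0.4 to 0.85 m from the base axis. Payload 10.4 kg.
Tool frame: the origin (TCP) lies at the very end of the fingers, on their centre line; the grasp point (between the pads) lies 19 mm behind it; z points along the fingers, y is the line along which they close (so a half turn about z gives the same grasp; the last joint's range is limited). The gripper opens to 87 mm and grips with 3 to 60 N. Pads are 19 mm wide; open, the fingers measure 117 mm over their backs; the gripper's body (75 mm by 190 mm) begins 51 mm behind the grasp point.
Start: joints at [-1.34, 0.332, -0.065, 1.46, 0.022, 1.35, -0.088], TCP at [0.157, 0.605, 0.196] pointing down, gripper open.
Joint ranges: [-2.6, 2.6], [-0.5, 2.12], [-1.47, 1.34], [0.16, 2.42], [-1.27, 4.41], [0.06, 2.06], [-2.6, 2.6]. Speed limits (rad/s): [2.22, 2.22, 2.79, 2.79, 3.14, 3.14, 3.14].

### API

Orientations are given as a unit quaternion [x, y, z, w].
In Python, from bench import * gives the robot as it stands.
- The arm moves only by the tool step_arm, never from a script. Its arguments are lists of equal length, an entry for each row: "delta_pos": the shift along the world's x, y, z in units of 25 mm (1.0 is 25 mm), a list of three; "turn": the turn about the world's z in units of 0.12 rad (1.0 is 0.12 rad). In form: {"delta_pos": [[tx, ty, tz], ...], "turn": [turn, ...]}. A call has 1 to 12 rows; each row shifts and turns the commanded pose from where the row before left it; what a row does not reach is not made up. A row lasts 1/10 s, in which the tool goes at most 50 mm and 8.59 degrees, less where a joint would pass 70% of its speed; a pose out of reach is approached as far as the arm can. A call with a number of a shift or a turn outside -1 to 1 is refused whole. A call with a gripper value outside its range is refused whole. "grip" is the closure, from 0 (fully open) to 1 (shut), set as the call begins (left out, the last holds). The fingers move at their own pace and stop on an object; "newtons" is the grip in N (left out, the last holds). Time passes only in rows, so rows that do not move let the fingers close. It gives the time, the measured TCP pose, the force, the opening and the grip force at its end, in the units of the state.
- read_state(): the state, without advancing time (a new reading comes with each control period).
- camera(name): name is "scene" or "top" or "wrist"; returns a dict with "image" (420x560x3 uint8, red, green, blue), "z_map" (420x560 float32, m along the optical axis (not along the pixel's ray), 0 where there is no reading), "mtx" (3x3 intrinsics, pixels), "dist" ([k1, k2, p1, p2, k3] as OpenCV has them; the pictures are not rectified), "view" (4x4, takes a point from world to camera coordinates). Camera axes: x right, y up, looking along -z (the intrinsics and any distortion apply to the point x, -y, -z); pixel columns grow to the right and rows downward; lengths in m; the calibration is good to about 2 mm. A picture is of the moment at which its call begins.
- close_job(): hands the job in; it is judged then, once.
The state is a dict: "time": time; "joint_positions": joint angles; "joint_vel": joint speeds; "joint_torque": joint torques, N m; "ee_pos": TCP position; "eef_rot": TCP orientation; "ft_force": force on the tool from outside, world axes, zero at the start; "torque": the same for the moment, N m; "width": finger opening in m; "grip_force": force on a finger pad.
Only numpy, scipy, OpenCV 4.12 (cv2) and the standard library are available. Lean on these libraries where they do the work, as an engineer would, in place of code of your own. Each camera call takes 0.05 s, during which the arm holds its last target. There are 200 camera calls.

### The job

Push the deep-well plate off the landing of the docking stand so that it slides down the slope and comes to rest fully home in the corner of the two fences; then swing the gate shut across the lip behind it. Let go of everything, and leave the other things on the bench where they are.

Things in the scene. Friction and masses are not known exactly. Their poses are not given: they have to be found in the camera images.
- stand: Fixed bare-metal docking stand. Origin: on the table below the straight lip between level landing and sloping bed; z up. Landing: slick top 120 mm above the table, from the lip (y = 0) to y = +200 mm, x = -62.5 to +75 mm, no rims. The bed falls away on the -y side. Base plate 180 x 420 x 6 mm. The gate's hinge post (18 mm) is at x = -82.5, y = -6 mm.
- bed: The sloping bed, slick metal (friction about 0.1), x -62.5 to +75, 193 mm long. Origin: on its upper end below the lip's x = 0, on its surface, 20 mm below the landing's top; z its normal, x across, y up the slope. It falls 23 degrees to -y and 13 degrees to +x. Two fences 22 mm high (inner faces x = +75, y = -193 mm) make the corner. A plate pushed until its middle is past the lip slides home by itself.
- home (a point): Point where the plate's centre lies when it is fully home, its sides flat on both fences: (32, -129, 15.5) mm in the bed's frame.
- plate_center (a point): Centre of the deep-well plate, half-way up: a loose white rigid block with a 4 x 6 grid of wells on top, 86 mm (its x) by 128 mm (its y) by 31 mm (its z), 0.13 to 0.25 kg. It starts on the landing, its long side roughly along the stand's y.
- plate: The same plate; origin at the centre of its underside.
- gate (a joint): Swing gate at the lip, rad. 0 = shut, at its stop, bar across the lip along the stand's +x; grows as the bar swings round its upright hinge post (clockwise from above) to the stand's -y (1.57); stop at 1.95. Starts open, stays where it is left; about 0.5 N at the pin moves it. Bar 135 mm long, 12 mm high, centred 138 mm above the table.
- gate_pin (a point): Black upright pin at the free end of the gate, 14 mm across, standing up from the bar to 188 mm above the table; this point is on its axis 168 mm above the table, 130 mm from the hinge axis.
- dispenser: Bystander: green plastic bottle, 60 mm across, 130 mm tall; origin at the centre of its underside.
- jar: Bystander: amber glass jar, 64 mm across, 85 mm tall; origin at the centre of its underside.
- slidebox: Bystander: blue slide box, 90 x 140 x 35 mm; origin at the centre of its underside.
- tuberack: Bystander: white open rack with six compartments, 60 x 160 x 45 mm; origin at the centre of its underside.
- flatplate: Bystander: thin white plate lying on the table, 86 x 128 x 14 mm; not the one to load; origin at the centre of its underside.
- tray: Bystander: magenta open tray, 200 x 280 x 30 mm; origin at the centre of its underside.
- pot: Bystander: terracotta-coloured cup, 76 mm across, 100 mm tall; origin at the centre of its underside.

How it is judged:
By the outcome, as a careful person would: the job done as asked, in the order asked, and still so for the second after the job is handed in, with the robot touching nothing.
It also fails if it takes over 51 s, if anything falls off the work surface, if the arm or the gripper's body presses on something with over 40 N, if the wrist force passes 120 N, or if a joint passes its speed limit or range.

## Working session

There is one attempt and no reset: what is moved stays moved. The work goes in short steps, Python scripts to look and compute and a tool call to move; the robot and the scene stay as the last step left them, time stands still between calls to the robot, and variables do not carry over. Pictures are saved under pics/ and viewed, at most 10 in all, crops included, and the job is handed in when it is done.

Besides the shell and the picture viewer there is one more tool, called after "Request:" as name(argument=value, ...) on one line, values as JSON. step_arm: Moves the arm, as the interface text tells. Shifts and turns lie within -1 to 1; 1 stands for 25 mm of shift or 0.12 rad of turn. Its arguments: {"type":"object","properties":{"delta_pos":{"type":"array"},"turn":{"type":"array"},"grip":{"type":"number"},"newtons":{"type":"number"}},"required":["delta_pos","turn"]}

```bash
mkdir -p pics
cat > h.py <<'E'
from bench import *
import numpy as np, cv2
def snap(n):
    c=camera(n); np.savez(f'{n}.npz',**c); return c
def ld(n): return dict(np.load(f'{n}.npz'))
def px2w(c,u,v,z=None,r=1):
    # z: known world height, else depth
    p=cv2.undistortPoints(np.array([[[u,v]]],float),c['mtx'],c['dist'])[0,0]
    T=np.linalg.inv(c['view']); d=np.array([p[0],-p[1],-1.0])
    D=T[:3,:3]@d;o=T[:3,3]
    if z is None:
        w=c['z_map'][int(v)-r:int(v)+r+1,int(u)-r:int(u)+r+1]; s=np.median(w[w>0])
    else: s=(z-o[2])/D[2]
    return o+s*D
def w2px(c,P):
    q=(c['view']@np.r_[P,1])[:3]; q=np.array([[q[0],-q[1],-q[2]]])
    return cv2.projectPoints(q,np.zeros(3),np.zeros(3),c['mtx'],c['dist'])[0][0,0]
E
python3 - <<'E'
from h import *
s=read_state();print(s['time'],s['ee_pos'],s['eef_rot'])
for n in('top','scene'):
    c=snap(n);cv2.imwrite(f'pics/{n}0.png',cv2.resize(c['image'][:,:,::-1],(800,600),interpolation=cv2.INTER_CUBIC))
    print(n,np.linalg.inv(c['view'])[:3,3],c['mtx'][0,0])
E
```

```text
0.0 [0.15681561 0.60456278 0.19544122] [ 1.26541418e-01  9.91961060e-01 -7.23225094e-04 -4.46048814e-05]
top [0.24411853 0.0484451  1.92949138] 538.141541402571
scene [1.52764149 1.24139043 1.16929761] 526.7948129884812
```

View pics/top0.png

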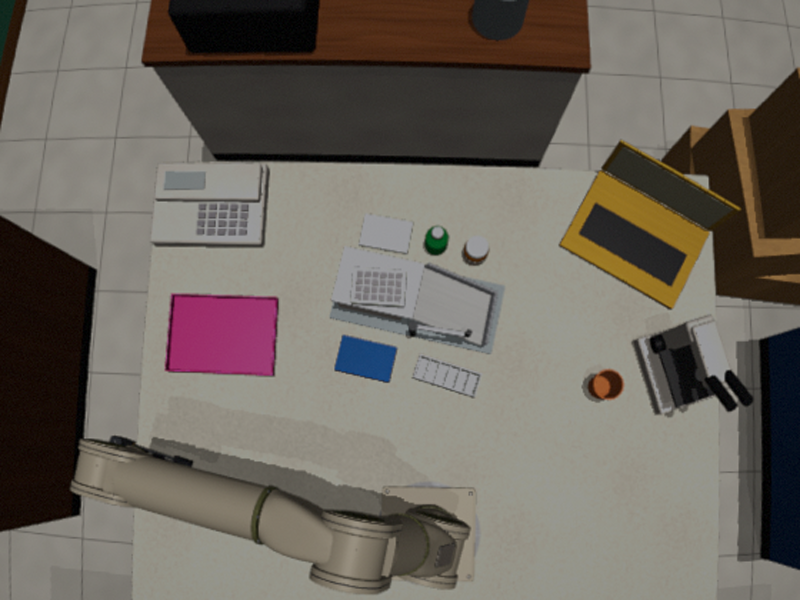

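View pics/scene0.png

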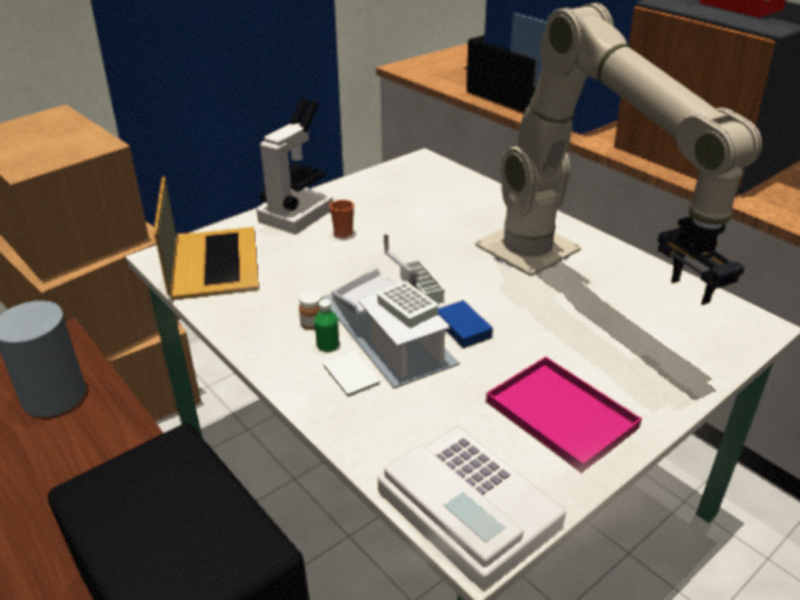

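The top view shows the landing with the plate at about (378,287), the bed to its right, the hinge post at (411,333) and the gate pin at (468,332). I'll enlarge that area.

Run:
```python
from h import *
c=ld('top');im=c['image'][165:255,220:360,::-1]
cv2.imwrite('pics/crop.png',cv2.resize(im,None,fx=5.7,fy=5.7,interpolation=cv2.INTER_CUBIC))
c=ld('scene');im=c['image'][155:275,215:345,::-1]
cv2.imwrite('pics/crop2.png',cv2.resize(im,None,fx=5,fy=5,interpolation=cv2.INTER_CUBIC))
```

```text
(no output)
```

View pics/crop.png

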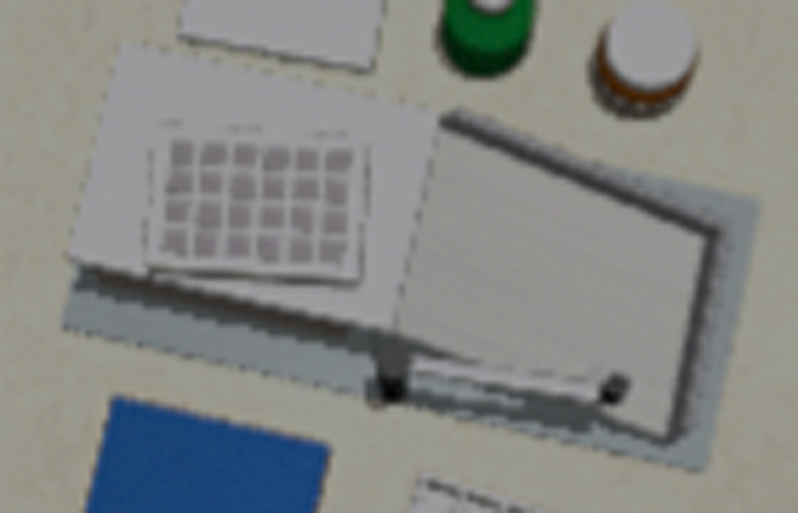

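View pics/crop2.png

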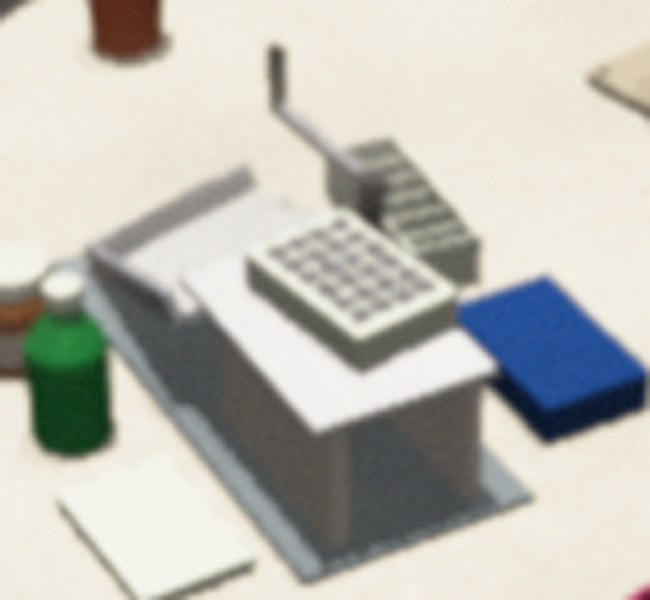

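Landing corners in the crop: (122,43), (70,262), (440,110), (393,330). Plate top corners: (153,125), (147,270), (360,281), (372,138). Pin top at about (617,380).

Run:
```python
from h import *
c=ld('top')
f=lambda u,v,z:px2w(c,220+(u+.5)/5.7-.5,165+(v+.5)/5.7-.5,z)
dep=lambda u,v:px2w(c,220+u/5.7,165+v/5.7)
L=np.array([f(*p,.12) for p in((122,43),(70,262),(440,110),(393,330))])[:,:2]
M=np.array([[75,200],[-62.5,200],[75,0],[-62.5,0]])/1000
mc,lc=M.mean(0),L.mean(0); A=M-mc;B=L-lc
yaw=np.arctan2((A[:,0]*B[:,1]-A[:,1]*B[:,0]).sum(),(A*B).sum())
R=np.array([[np.cos(yaw),-np.sin(yaw)],[np.sin(yaw),np.cos(yaw)]]); t=lc-R@mc
print('stand',t,yaw,'resid',(L-(M@R.T+t)).round(4).tolist())
P=np.array([f(*p,.151) for p in((153,125),(147,270),(360,281),(372,138))])[:,:2]
pw=P.mean(0);Q=(P-t)@R
print('plate world',pw,'stand',Q.mean(0),Q.round(4).tolist(), [np.linalg.norm(P[i]-P[i-1]).round(4) for i in range(4)])
pin=f(617,378,.188)[:2];print('pin',pin,(pin-t)@R, 'hinge',t+R@[-.0825,-.006])
print('depth landing',dep(400,200),'plate',dep(260,205))
np.savez('st.npz',t=t,R=R,yaw=yaw)
W=lambda x,y:t+R@[x/1000,y/1000]
for p in((-82.5,-6),(0,200),(0,0),(0,60),(0,-177)):print(p,W(*p))
for n,u,v in(('disp',437/800*560,235*.7),('jar',476*.7,246*.7)):print(n,px2w(c,u,v))
```

```text
stand [0.57869976 0.03737579] -0.1864952699953422 resid [[0.0002, -0.0012], [-0.0005, -0.0009], [0.0001, 0.0012], [0.0002, 0.0009]]
plate world [0.58654208 0.13144768] stand [-0.00973611  0.09389478] [[0.0234, 0.1652], [-0.0626, 0.1491], [-0.0427, 0.0251], [0.0429, 0.0362]] [np.float64(0.1304), np.float64(0.0874), np.float64(0.1257), np.float64(0.0862)]
pin [ 0.48246912 -0.07924205] [-0.07293919 -0.13243841] hinge [0.4965178  0.04677666]
depth landing [0.59571497 0.04608089 0.11699727] plate [0.58401036 0.12869522 0.1514206 ]
(-82.5, -6) [0.4965178  0.04677666]
(0, 200) [0.61578298 0.23390781]
(0, 0) [0.57869976 0.03737579]
(0, 60) [0.58982472 0.0963354 ]
(0, -177) [ 0.54588111 -0.13655505]
disp [ 0.71964725 -0.00526999  0.13015383]
jar [ 0.70690471 -0.10389716  0.08145683]
```

Request:
step_arm(delta_pos=[[0.75,-0.64,0],[0.75,-0.64,0],[0.75,-0.64,0],[0.75,-0.64,0],[0.75,-0.64,0],[0.75,-0.64,0],[0.75,-0.64,0],[0.75,-0.64,0],[0.75,-0.64,0],[0.75,-0.64,0],[0.75,-0.64,0],[0.75,-0.64,0]], turn=[-0.52,-0.52,-0.52,-0.52,-0.52,-0.52,-0.52,-0.52,-0.52,-0.52,-0.52,-0.52], grip=0.5)

```text
time: 1.3
ee_pos: [0.3835, 0.4117, 0.1963]
eef_rot: [0.483, 0.876, 0.0, 0.0]
ft_force: [0.3, -0.2, 0.4]
width: 0.0435
grip_force: 0.0
```

Request:
step_arm(delta_pos=[[0.75,-0.64,0],[0.75,-0.64,0],[0.75,-0.64,0],[0.75,-0.64,0],[0.75,-0.64,0],[0.75,-0.64,0],[0.75,-0.64,0],[0.75,-0.64,0],[0.75,-0.64,0],[0.75,-0.64,0],[0.75,-0.64,0],[0,0,0]], turn=[-0.52,-0.52,-0.52,-0.52,-0.52,-0.52,-0.52,-0.52,-0.52,-0.52,-0.52,0])

```text
time: 2.5
ee_pos: [0.5911, 0.2326, 0.196]
eef_rot: [0.751, 0.661, -0.0, 0.001]
ft_force: [-0.6, -1.0, 0.0]
width: 0.0433
grip_force: 0.0
```

Request:
step_arm(delta_pos=[[0.58,-0.36,0],[0,0,-0.6],[0,0,-0.6],[0,0,-0.6],[0,0,-0.5],[0,0,-0.3],[0,0,0]], turn=[-0.5,0,0,0,0,0,0])

```text
time: 3.2
ee_pos: [0.6018, 0.2281, 0.1298]
eef_rot: [0.767, 0.642, -0.001, -0.0]
ft_force: [0.4, 0.6, 0.4]
width: 0.0433
grip_force: 0.0
```

Run:
```python
from h import *
c=snap('scene');im=c['image'][125:275,195:395,::-1]
cv2.imwrite('pics/s1.png',cv2.resize(im,None,fx=3.9,fy=3.9,interpolation=cv2.INTER_CUBIC))
```

```text
(no output)
```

View pics/s1.png

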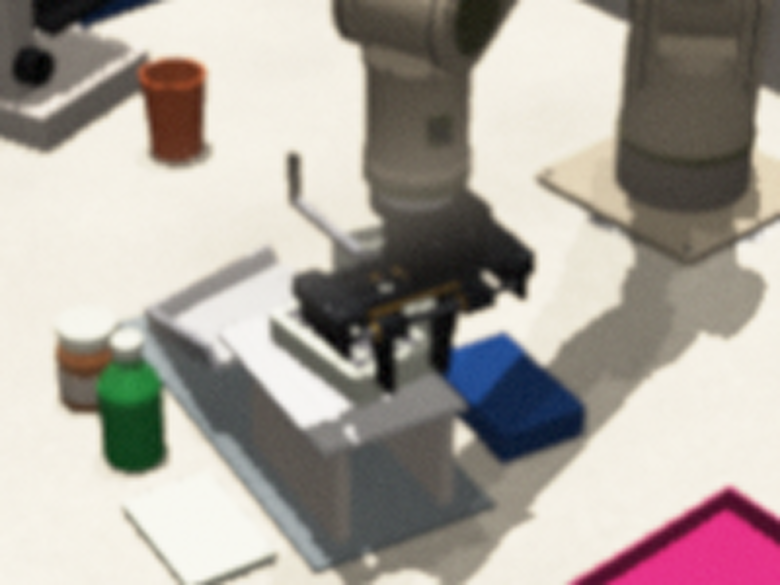

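The fingers stand on the landing right behind the plate, at about (385,370) and (440,350). Pushing now.

Request:
step_arm(delta_pos=[[-0.06,-0.31,0],[-0.06,-0.31,0],[-0.06,-0.31,0],[-0.06,-0.31,0],[-0.06,-0.31,0],[-0.06,-0.31,0],[-0.06,-0.31,0],[-0.06,-0.31,0],[-0.06,-0.31,0],[-0.06,-0.31,0],[-0.06,-0.31,0],[0,0,0]], turn=[0,0,0,0,0,0,0,0,0,0,0,0])

```text
time: 4.45
ee_pos: [0.5862, 0.1412, 0.1314]
eef_rot: [0.768, 0.641, -0.0, 0.0]
ft_force: [-0.2, 0.2, 0.5]
width: 0.0438
grip_force: 0.0
```

Run:
```python
from h import *
c=snap('scene');im=c['image'][125:275,195:395,::-1]
cv2.imwrite('pics/s2.png',cv2.resize(im,None,fx=3.9,fy=3.9,interpolation=cv2.INTER_CUBIC))
```

```text
(no output)
```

View pics/s2.png

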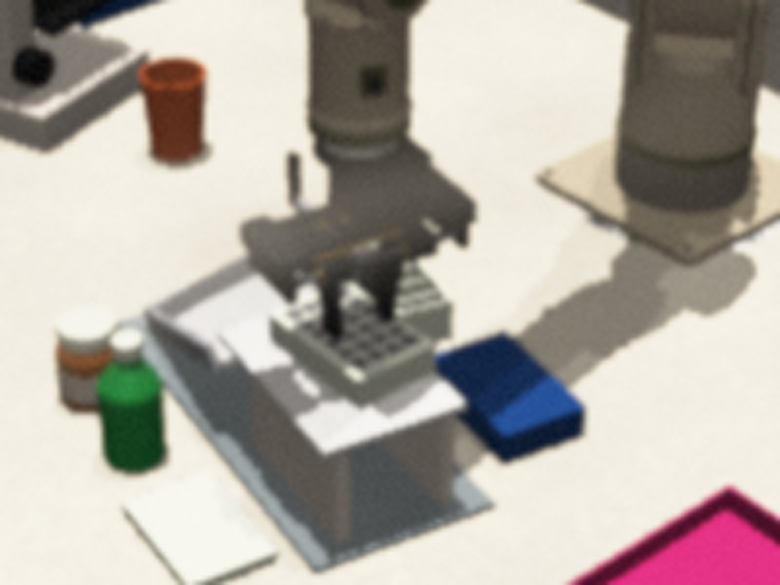

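Run:
```python
from h import *
c=ld('scene');s=read_state();S=np.load('st.npz')
p=s['ee_pos'];print(p,s['ft_force'],'tcp px',w2px(c,p),'crop',(w2px(c,p)-[195,125])*3.9)
for u,v in((335,333),(385,315),(335,300),(365,398),(365,375),(440,355),(275,335),(330,450),(462,405)):
    w=px2w(c,195+u/3.9,125+v/3.9,r=0);print((u,v),w.round(4),'stand',((w[:2]-S['t'])@S['R']).round(4))
```

```text
[0.58619811 0.14213354 0.13138753] [-0.52432998  0.0260643   0.78487502] tcp px [287.11528168 214.28642411] crop [359.24959854 348.21705404]
(335, 333) [0.6174 0.147  0.1644] stand [0.0177 0.1149]
(385, 315) [0.5622 0.1482 0.1588] stand [-0.0368  0.1059]
(335, 300) [0.6192 0.1495 0.2004] stand [0.019  0.1177]
(365, 398) [0.6234 0.193  0.1248] stand [0.015  0.1612]
(365, 375) [0.6244 0.1941 0.15  ] stand [0.0158 0.1625]
(440, 355) [0.4511 0.101  0.0382] stand [-0.1372  0.0389]
(275, 335) [0.628  0.0775 0.1298] stand [0.041  0.0485]
(330, 450) [0.69   0.2267 0.1236] stand [0.0743 0.2067]
(462, 405) [0.5631 0.2484 0.1196] stand [-0.0545  0.2044]
```

Run:
```python
from h import *
c=ld('scene');S=np.load('st.npz');t,R=S['t'],S['R']
for u in (280,281,293,294):
  print(u)
  for v in range(196,222,2):
    w=px2w(c,u,v,r=0);print(v,w[2].round(4),((w[:2]-t)@R).round(4),c['image'][v,u])
# s1 tip: predicted pixels of finger ends for TCP stand (-.0127,.1917), various z
for z in(.13,.14,.15,.16):
  for x in(.0145,-.04):
    q=t+R@[x,.2012];print('s1',z,(w2px(c,np.r_[q,z])-[195,125])*3.9)
```

```text
280
196 0.2382 [0.032  0.1355] [54 51 46]
198 0.2374 [0.037  0.1444] [44 44 41]
200 0.2068 [0.0206 0.1147] [39 39 36]
202 0.1996 [0.0212 0.1155] [31 29 28]
204 0.1907 [0.0206 0.1143] [23 22 22]
206 0.1798 [0.0186 0.1106] [20 19 19]
208 0.1699 [0.0174 0.1083] [19 17 18]
210 0.1655 [0.02   0.1128] [24 26 22]
212 0.1528 [0.0169 0.1071] [56 55 55]
214 0.1564 [0.0249 0.1215] [96 94 90]
216 0.1565 [0.0304 0.1314] [127 127 118]
218 0.1459 [0.0289 0.1284] [110 110 100]
220 0.1362 [0.0279 0.1266] [94 94 84]
281
196 0.2407 [0.0311 0.1403] [55 53 49]
198 0.2138 [0.0172 0.1152] [60 58 54]
200 0.2066 [0.0177 0.1161] [51 51 47]
202 0.1981 [0.0173 0.1152] [61 60 56]
204 0.1871 [0.0152 0.1114] [35 34 36]
206 0.1773 [0.014 0.109] [28 27 26]
208 0.1726 [0.0164 0.1133] [24 26 24]
210 0.1632 [0.0155 0.1116] [21 23 22]
212 0.1558 [0.016  0.1124] [57 56 57]
214 0.1512 [0.0185 0.1167] [94 92 87]
216 0.1533 [0.0254 0.1292] [122 121 112]
218 0.1535 [0.0311 0.1392] [121 121 109]
220 0.1418 [0.0288 0.135 ] [96 97 88]
293
196 0.2006 [-0.0327  0.1075] [40 38 35]
198 0.1911 [-0.0339  0.1056] [30 29 26]
200 0.1826
[... 567 characters left out ...]
24]
202 0.177 [-0.0354  0.1099] [22 24 23]
204 0.1692 [-0.0352  0.1103] [19 20 21]
206 0.1625 [-0.0342  0.1121] [30 31 30]
208 0.1571 [-0.0322  0.1155] [91 89 86]
210 0.1482 [-0.0328  0.1147] [96 96 89]
212 0.1528 [-0.0236  0.1302] [101  99  94]
214 0.1564 [-0.0152  0.1445] [90 87 83]
216 0.1581 [-0.0083  0.1562] [125 122 112]
218 0.1548 [-0.0049  0.1619] [139 138 127]
220 0.15 [-0.0027  0.1658] [103 103  92]
s1 0.13 [389.71774642 418.03510563]
s1 0.13 [445.68911722 398.30713585]
s1 0.14 [389.8264687  408.42234105]
s1 0.14 [445.98191193 388.74991222]
s1 0.15 [389.93561167 398.74396437]
s1 0.15 [446.27609433 379.12855884]
s1 0.16 [390.04517502 388.99943559]
s1 0.16 [446.57166885 369.4425597 ]
```

The pictures show the plate hasn't moved. The fingertips sit near z ≈ 0.157, while the reported TCP is at 0.131, so they passed over it. The tips are therefore about 26 mm higher than reported. I'll go back behind the plate and come down lower, watching the force.

Request:
step_arm(delta_pos=[[0,0,0.4],[0.1,0.55,0],[0.13,0.7,0],[0.13,0.7,0],[0.13,0.7,0],[0.13,0.7,0],[0,0,0]], turn=[0,0,0,0,0,0,0])

```text
time: 5.2
ee_pos: [0.6012, 0.2307, 0.1406]
eef_rot: [0.766, 0.643, -0.0, -0.001]
ft_force: [-0.8, 1.4, 0.3]
width: 0.0436
grip_force: 0.0
```

Request:
step_arm(delta_pos=[[0,0,-0.4],[0,0,-0.4],[0,0,-0.3],[0,0,-0.3],[0,0,0]], turn=[0,0,0,0,0])

```text
time: 5.7
ee_pos: [0.6009, 0.2258, 0.1048]
eef_rot: [0.767, 0.641, -0.001, -0.0]
ft_force: [0.1, 0.5, 1.0]
width: 0.0436
grip_force: 0.0
```

Run:
```python
from h import *
S=np.load('st.npz');t,R=S['t'],S['R']
c=snap('scene');s=read_state();print(s['ee_pos'],s['ft_force'],(s['ee_pos'][:2]-t)@R)
print('px at',[(w2px(c,np.r_[t+R@[x,.2],z])-[195,125])*3.9 for x in(.0145,-.04) for z in(.12,.14)])
im=c['image'][125:275,195:395,::-1]
cv2.imwrite('pics/s3.png',cv2.resize(im,None,fx=3.9,fy=3.9,interpolation=cv2.INTER_CUBIC))
```

```text
[0.60132483 0.22606026 0.10565354] [0.08835883 0.67887772 0.47153483] [-0.01275238  0.18960775]
px at [array([388.87503811, 426.81296197]), array([389.08694055, 407.65693054]), array([444.64501988, 407.05057779]), array([445.22384371, 388.00419586])]
```

View pics/s3.png

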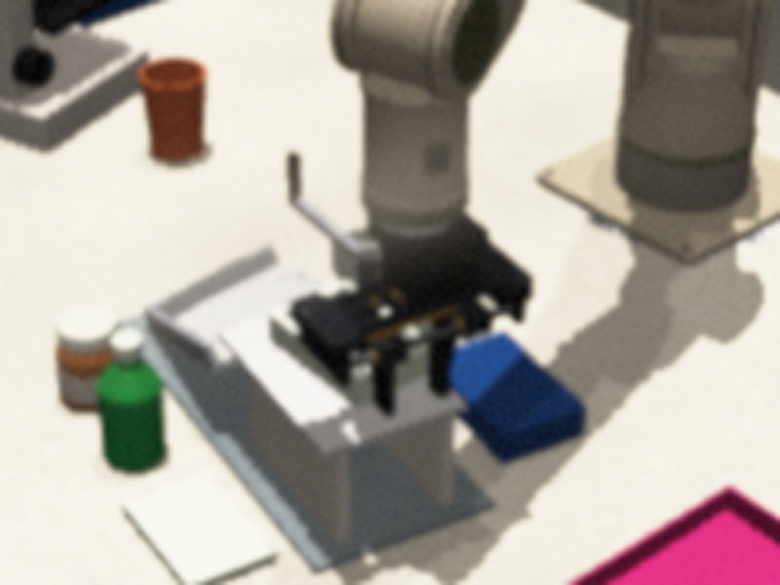

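The fingertips are now at about (388,412) and (440,392), so z ≈ 0.135: below the plate's top and clear of the landing. Pushing in small steps.

Request:
step_arm(delta_pos=[[-0.06,-0.31,-0.1],[-0.06,-0.31,0],[-0.06,-0.31,0],[-0.06,-0.31,0],[-0.06,-0.31,0],[-0.06,-0.31,0],[0,0,0]], turn=[0,0,0,0,0,0,0])

```text
time: 6.45
ee_pos: [0.5927, 0.1782, 0.104]
eef_rot: [0.768, 0.641, -0.0, 0.0]
ft_force: [0.0, 0.3, 0.1]
width: 0.0435
grip_force: 0.0
```

Run:
```python
from h import *
S=np.load('st.npz');t,R=S['t'],S['R']
c=snap('scene');s=read_state();print(s['ee_pos'],s['ft_force'],(s['ee_pos'][:2]-t)@R)
im=c['image'][125:275,195:395,::-1]
cv2.imwrite('pics/s4.png',cv2.resize(im,None,fx=3.9,fy=3.9,interpolation=cv2.INTER_CUBIC))
```

```text
[0.59268502 0.17920842 0.10393093] [ 1.06049611  0.25697369 -0.88508397] [-0.0125553   0.14196636]
```

View pics/s4.png

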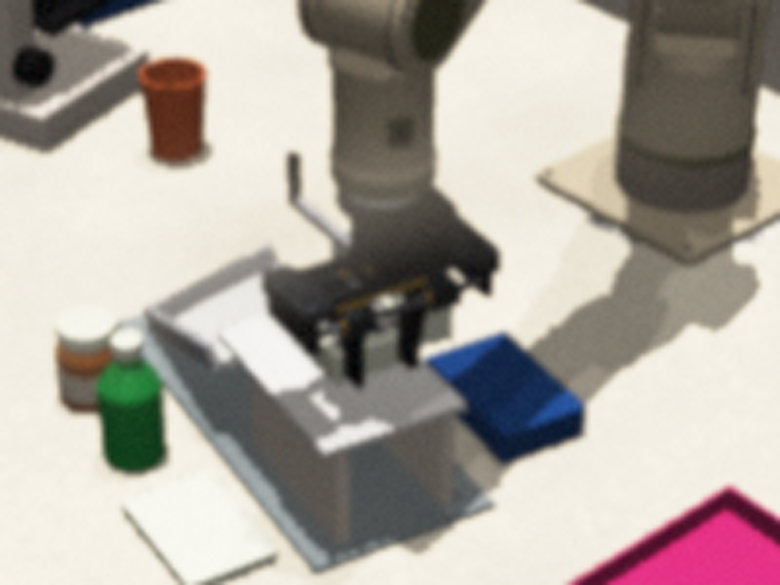

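The plate now moves squarely ahead of the fingers (tips at about (357,382) and (410,362)). Continuing over the lip.

Request:
step_arm(delta_pos=[[-0.06,-0.31,0],[-0.06,-0.31,0],[-0.06,-0.31,0],[-0.06,-0.31,0],[-0.06,-0.31,0],[-0.06,-0.31,0],[-0.06,-0.31,0],[-0.06,-0.31,0],[-0.04,-0.2,0],[-0.04,-0.2,0],[0,0,0],[0,0,0]], turn=[0,0,0,0,0,0,0,0,0,0,0,0])

```text
time: 7.7
ee_pos: [0.5786, 0.1081, 0.1037]
eef_rot: [0.767, 0.641, 0.0, 0.0]
ft_force: [0.3, 0.9, 0.5]
width: 0.0436
grip_force: 0.0
```

```bash
cat > chk.py <<'E'
from h import *
S=np.load('st.npz');t,R=S['t'],S['R']
def chk():
    c=snap('top');s=read_state();print(s['time'],s['ee_pos'],s['ft_force'],(s['ee_pos'][:2]-t)@R)
    # height above bed in bed frame, as a text map (stand xy)
    V,U=np.mgrid[150:270,205:370]
    p=cv2.undistortPoints(np.stack([U,V],-1).reshape(-1,1,2).astype(float),c['mtx'],c['dist'])[:,0]
    z=c['z_map'][150:270,205:370].ravel()
    T=np.linalg.inv(c['view']);P=np.c_[p[:,0]*z,-p[:,1]*z,-z]@T[:3,:3].T+T[:3,3]
    q=np.c_[(P[:,:2]-t)@R,P[:,2]]; a,b=np.radians(23),np.radians(13)
    import itertools
    # slope: y up 23deg, falls 13deg to +x
    yb=np.array([0,np.cos(a),np.sin(a)]);xb=np.array([np.cos(b),0,-np.sin(b)]);xb-=yb*(xb@yb);xb/=np.linalg.norm(xb)
    B=np.stack([xb,yb,np.cross(xb,yb)],1); w=(q-[0,0,.1])@B
    ok=z>0
    return c,q[ok],w[ok]
def hmap(w,x0=-80,x1=85,y0=-210,y1=80,st=10):
    for y in range(y1,y0,-st):
        print('%5d'%y,' '.join('%4d'%round(1000*np.median(w[m,2])) if (m:=(abs(w[:,0]*1000-x)<st/2)&(abs(w[:,1]*1000-y)<st/2)).any() else '   .' for x in range(x0,x1,st)))
E
python3 - <<'E'
from chk import *
c,q,w=chk(); hmap(w)
E
```

```text
7.75 [0.57860585 0.10826516 0.10370626] [-0.29675577  0.55922656 -0.02669778] [-0.01323631  0.06964274]
   80 -165 -157 -158 -154 -149 -149    .    .    .    .    .  124  126  128    .    .    .
   70 -158 -156 -154 -147    .    .    .    .    .    .    .    .    .  100    .    .    .
   60 -161    .    .    .    .    .    .    .    .    .    .    .    .    .    .    .    .
   50    .    .    .    .    .    .    .    .    .    .    .    .    .    .    .    .    .
   40    .    .    .    .    .    .   55   57   56   58    .    .    .    .   21   19    .
   30    .    .    .   53   52   52   54   52   56   56   56   19   21   20   25   24    .
   20    .   46   47   51   50   48   51   51   55   54   55   23   21   25   23   24    .
   10    .   38   48   47   50   49   47   52   51   54   53   24   28   28   26   29    .
    0    .   38   42   43   48   46   48   49   49   52   48    .    0    1    .   13   22
  -10   28   32   22   45   46   41   46   47   48   51   41    .    1   -2   -1    6    7
  -20    .   30   34   40   43   43   45   43   47   47   48    .    4   -2    0    2 
[... 942 characters left out ...]
 -1   -5   -2   -2    0    0    2   -2   -3   -1    4   19    .
 -140  -63  -54  -54   -2   -1   -4   -4   -3    1   -1   -2   -4    0   -3   13   17    .
 -150  -55  -51  -52   -1    0   -3    1   -2   -2   -1    0   -2   -2   -1    7   18    .
 -160  -50  -47   -4    0   -3   -1   -2   -5   -2   -2   -2   -5   -1    3   12   21    .
 -170  -43   -9   -5   -1   -1    3   -4   -4   -2   -1   -3    0   -6   -1    9   17   -7
 -180  -15  -35    0   -1   -1   -5   -7   -2    0   -6   -1   -4   -5    1   15   17   -3
 -190   -6    6   10   16    4   11    2    0    7   -2   -3   -2    0    0   15   16   -6
 -200  -35  -38   13   16   15   21   17   12   19   14   10   16   15   12    8    5   -1
```

Request:
step_arm(delta_pos=[[-0.04,-0.2,0],[-0.04,-0.2,0],[-0.04,-0.2,0],[-0.04,-0.2,0],[-0.04,-0.2,0],[-0.04,-0.2,0],[0,0,0],[0,0,0],[0,0,0]], turn=[0,0,0,0,0,0,0,0,0])

```text
time: 8.65
ee_pos: [0.5727, 0.0783, 0.1038]
eef_rot: [0.767, 0.642, 0.0, -0.0]
ft_force: [-0.8, -0.1, 0.7]
width: 0.0433
grip_force: 0.0
```

Run:
```python
from chk import *
c,q,w=chk(); hmap(w)
```

```text
8.7 [0.57269491 0.07839544 0.10376832] [ 0.80440719  0.23937058 -0.41469944] [-0.01350643  0.03919497]
   80 -163 -164 -159 -151 -144 -143    .    .    .    .    .    .    .    .    .    .    .
   70 -158 -159 -154 -147 -131 -135    .    .    .    .    .    .    .    .    .    .    .
   60 -155 -151 -147 -144 -138 -135    .    .    .    .    .    .    .    .    .    .    .
   50 -149 -144 -137 -137 -139 -134    .    .    .    .    .    .    .    .    .    .    .
   40 -148 -144 -144 -139    .    .    .    .    .    .    .    .    .    .    .    .    .
   30 -148    .    .    .    .    .    .    .    .    .    .    .    .    .    .    .    .
   20    .    .    .    .    .    .    .    .    .    .    .    .    .    .    .    .    .
   10    .    .    .    .    .    .    .    .    .    .    .    .    .    .    .    .    .
    0    .    .    .    .    .    .    .    .    .    .    .    .    .    .    .    .    .
  -10    .    .    .    .    .    .    .    .    .    .    .    .    .    .    .   17   20
  -20    .    .    .    .    .    .    .    .    1    8    5    0    3    2    2    7  
[... 941 characters left out ...]
 -2    0   21   27   28   28   31   30   30   27   27   20    .
 -140  -61  -59  -58   -1   -5    7   26   30   29   28   29   30   30   29   29   21    .
 -150  -55  -10  -54   -2   -8   -1   24   29   28   30   30   25   32   32   23   22    .
 -160  -48  -43   -4   -1   -5    9   29   24   29   31   27   30   29   29   25   19    .
 -170  -50  -39   -3   -2    0    2   29   31   27   27   30   31   32   28   21   18  -11
 -180  -33  -10   -2   -1    0   16   26   26   29   31   28   29   31   29   18   17   -5
 -190    2    7    9   10   17    4   26   27   30   28   31   29   30   28   23    .   -3
 -200  -33  -29   16   19   15   15   21   19   13   20   17   24   20   22   21    .   -2
```

```bash
cat >> chk.py <<'E'
def fit(c):
    """pose (x,y,yaw) in bed frame, by matching the bright plate top in the picture"""
    a,b=np.radians(23),np.radians(13)
    yb=np.array([0,np.cos(a),np.sin(a)]);xb=np.array([np.cos(b),0,-np.sin(b)]);xb-=yb*(xb@yb);xb/=np.linalg.norm(xb)
    B=np.stack([xb,yb,np.cross(xb,yb)],1)
    return lambda p:(lambda s:np.r_[t+R@s[:2],s[2]])(B@np.asarray(p)+[0,0,.1])
E
python3 - <<'E'
from chk import *
for n in('top','scene'):
    c=ld(n) if n=='top' else snap(n)
    f=fit(c); u=np.array([w2px(c,f([x,y,.031])) for x,y in((-.011,-.065),(.075,-.065),(.075,-.193),(-.011,-.193))])
    print(n,u.round(1).tolist())
    lo=u.min(0).astype(int)-10;hi=u.max(0).astype(int)+11
    k=int(min(800/(hi-lo)[0],600/(hi-lo)[1])) ; k=min(k,8)
    im=cv2.resize(c['image'][lo[1]:hi[1],lo[0]:hi[0],::-1],None,fx=k,fy=k,interpolation=cv2.INTER_CUBIC)
    im=cv2.convertScaleAbs(im,alpha=1.3)
    if n=='scene': im=cv2.resize(im,(im.shape[1],im.shape[0]))
    cv2.polylines(im,[((u-lo+.5)*k).astype(np.int32)],True,(0,0,255),1); cv2.imwrite(f'pics/h_{n}.png',im);print(im.shape)
a,b=cv2.imread('pics/h_top.png'),cv2.imread('pics/h_scene.png')
s=min(600/max(a.shape[0],b.shape[0]),800/(a.shape[1]+b.shape[1]),1)
o=np.zeros((max(a.shape[0],b.shape[0]),a.shape[1]+b.shape[1],3),np.uint8);o[:a.shape[0],:a.shape[1]]=a;o[:b.shape[0],a.shape[1]:]=b
cv2.imwrite('pics/home.png',cv2.resize(o,None,fx=s,fy=s))
E
```

```text
top [[312.9, 211.2], [315.6, 188.5], [346.9, 198.2], [344.9, 220.5]]
(424, 440, 3)
scene [[261.1, 196.3], [241.4, 207.5], [228.6, 203.0], [247.4, 192.4]]
(288, 432, 3)
```

View pics/home.png

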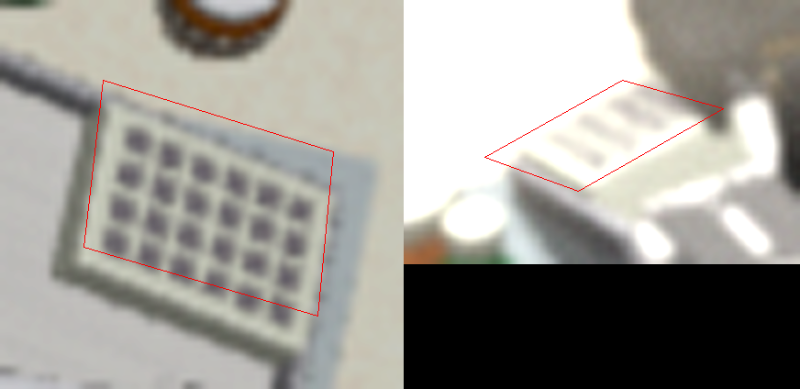

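The plate sits in the corner, but my outline is skewed against the fences themselves. The bed's x axis has to stay in the lip's plane, so I built its axes with the rotations in the wrong order. I'll correct the frame and fit numerically.

```bash
python3 - <<'E'
import re
s=open('chk.py').read()
s=s.replace("yb=np.array([0,np.cos(a),np.sin(a)]);xb=np.array([np.cos(b),0,-np.sin(b)]);xb-=yb*(xb@yb);xb/=np.linalg.norm(xb)",
"xb=np.array([np.cos(b),0,-np.sin(b)]);yb=np.array([np.sin(a)*np.sin(b),np.cos(a),np.sin(a)*np.cos(b)])")
open('chk.py','w').write(s)
E
python3 - <<'E'
from chk import *
c,q,w=chk(); hmap(w,-70,95,-210,-50,10)
w=w*1000
m=(abs(w[:,0]-32)<60)&(abs(w[:,1]+129)<75)
m&=(w[:,2]>25.5)&(w[:,2]<37)
p=w[m,:2].astype(np.float32);print(m.sum(),cv2.minAreaRect(p),p.mean(0))
f=fit(c);u=np.array([w2px(c,f([x,y,.031])) for x,y in((-.011,-.065),(.075,-.065),(.075,-.193),(-.011,-.193))])
im=c['image'];k=8;lo=u.min(0).astype(int)-12;hi=u.max(0).astype(int)+13
o=cv2.resize(im[lo[1]:hi[1],lo[0]:hi[0],::-1],None,fx=k,fy=k,interpolation=cv2.INTER_CUBIC)
o=cv2.convertScaleAbs(o,alpha=1.3);cv2.polylines(o,[((u-lo+.5)*k).astype(np.int32)],True,(0,0,255),1);cv2.imwrite('pics/home2.png',o);print(o.shape)
E
```

```text
8.8 [0.57266973 0.07826374 0.10372994] [ 0.99667985 -0.02037761  0.78030263] [-0.01350675  0.03906089]
  -50    1   -1    0   -2   -1   -4    3    0    0   -2    1    4   -5   -2    2   19    .
  -60    .    0    1    0    2   -3    3    8   15    6    5    5    9    6    2   20    .
  -70    .    3   -1   -3   -2   -2   17   23   27   26   29   27   28   30   25   21    .
  -80    .   -6    1   -2   -1   -1   18   29   31   29   33   32   28   31   31   22    .
  -90  -77  -78   -7   -3    1    1   11   30   31   30   31   30   26   33   33   24    .
 -100  -82  -71  -68    0   -1   -3   19   32   33   31   32   31   31   31   29   20    .
 -110  -80  -74  -68   -3   -3   -4   20   30   31   31   30   30   30   30   29   18    .
 -120  -77  -72  -33   -5   -3   -2   16   29   32   28   33   34   31   32   30   20    .
 -130  -69  -64  -61   -1    3   -4   19   30   33   29   30   34   30   30   29   23    .
 -140  -67  -54  -59   -3   -1    1   25   29   32   31   31   30   33   30   31   20    .
 -150  -60  -51  -53   -5   -1   -1   18   31   33   34   30   33   26   30   30   25    .
 -160  -56   -7  -52    0    2   -4   18   30   30   32   31   29   29   30   31   17    .
 -170  -51  -21  -26   -2    0   -2   22   33   30   31   30   32   28   28   33   26    .
 -180  -48  -23  -21    0   -3   -3   18   33   28   29   33   29   30   30   25    .   -1
 -190  -43   -1    2    6    2    7   24   32   32   23   27   31   28   26   26   19    6
 -200  -42  -34   14   19   19   16   14   23   20   24   20   21   21   22   17   13    2
649 ((29.980289459228516, -123.77908325195312), (142.29461669921875, 101.66281127929688), 86.10516357421875) [  29.095629 -125.272194]
(480, 480, 3)
```

View pics/home2.png

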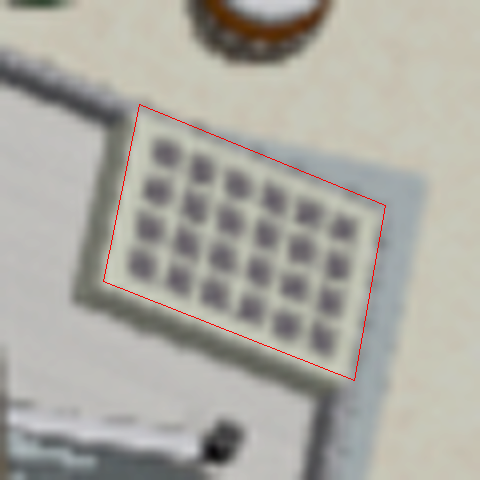

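The corrected outline coincides with the plate's top at (140,105), (385,205), (355,380) and (103,282), so the plate is fully home. Next is the gate: lift, then straddle the pin.

Request:
step_arm(delta_pos=[[0,0,0.8],[0,0,0.8],[0,0,0.8],[0,0,0.8],[-0.36,-0.64,0],[-0.36,-0.64,0],[-0.36,-0.64,0],[-0.36,-0.64,0],[-0.36,-0.64,0],[0,0,0]], turn=[0,0,0,0,0.13,0.13,0.13,0.13,0.13,0])

```text
time: 9.8
ee_pos: [0.527, -0.0043, 0.1841]
eef_rot: [0.743, 0.67, 0.0, 0.0]
ft_force: [1.2, -0.4, 0.7]
width: 0.0437
grip_force: 0.0
```

Request:
step_arm(delta_pos=[[-0.36,-0.64,0],[-0.36,-0.64,0],[-0.36,-0.64,0],[-0.36,-0.64,0],[-0.36,-0.64,0],[0,0,0],[0,0,0]], turn=[0,0,0,0,0,0,0])

```text
time: 10.5
ee_pos: [0.4826, -0.0821, 0.1839]
eef_rot: [0.742, 0.671, 0.0, -0.0]
ft_force: [-0.0, -1.1, 0.6]
width: 0.0436
grip_force: 0.0
```

Run:
```python
from chk import *
s=read_state();print(s['time'],s['ee_pos'],s['eef_rot'],(s['ee_pos'][:2]-t)@R,s['joint_positions'])
c=snap('scene');f=lambda x,y,z:w2px(c,np.r_[t+R@[x,y],z])
# pin: dark pixels column in scene, via depth
V,U=np.mgrid[150:215,230:300]
d=[]
for v,u in zip(V.ravel(),U.ravel()):
    if c['z_map'][v,u]>0:
        w=px2w(c,u,v,r=0)
        if .15<w[2]<.30:
            d.append(np.r_[(w[:2]-t)@R,w[2],u,v])
d=np.array(d)
p=d[(d[:,2]<.19)&(np.hypot(d[:,0]+.073,d[:,1]+.134)<.03)];print('pin',len(p),np.median(p,0).round(4))
g=d[(d[:,2]<.30)]
for z in np.arange(.15,.3,.01):
    m=g[abs(g[:,2]-z)<.005]; 
    if len(m): print(round(z,3),len(m),m[:,0].min().round(3),m[:,0].max().round(3),np.median(m[:,1]).round(3))
```

```text
10.5 [ 0.48258924 -0.0821499   0.18393082] [ 7.41873981e-01  6.70539209e-01  4.03888388e-04 -4.72560906e-05] [-0.07228199 -0.13527356] [-0.49539397  0.02056263  0.58575242  1.85378739 -0.01258906  1.27021357
 -0.00694247]
pin 41 [-7.580e-02 -1.296e-01  1.700e-01  2.700e+02  1.690e+02]
0.15 12 -0.087 -0.069 -0.057
0.16 8 -0.083 -0.068 -0.13
0.17 11 -0.085 -0.068 -0.128
0.18 11 -0.083 -0.068 -0.129
0.19 6 -0.08 -0.072 -0.134
0.21 6 -0.105 -0.042 -0.134
0.22 25 -0.104 -0.039 -0.131
0.23 20 -0.102 -0.038 -0.129
0.24 23 -0.103 -0.04 -0.13
0.25 11 -0.097 -0.037 -0.125
0.26 12 -0.05 -0.031 -0.124
0.27 1 -0.033 -0.033 -0.118
0.28 8 0.001 0.013 -0.098
0.29 7 0.003 0.014 -0.089
```

Request:
step_arm(delta_pos=[[-0.1,0.0,-0.5],[0,0,-0.6],[0,0,-0.6],[0,0,-0.4],[0,0,0]], turn=[0,0,0,0,0])

```text
time: 11.05
ee_pos: [0.4791, -0.0816, 0.1295]
eef_rot: [0.741, 0.671, -0.001, -0.001]
ft_force: [-0.2, -0.6, -0.3]
width: 0.0433
grip_force: 0.0
```

Run:
```python
from chk import *
s=read_state();print(s['ee_pos'],s['ft_force'],(s['ee_pos'][:2]-t)@R)
th=1.5-np.r_[0,np.arange(1,25)]*.0625
lead=np.minimum(np.arange(25)*5,15)
P=np.c_[-82.5+130*np.cos(th)+lead*np.sin(th),-6-130*np.sin(th)+lead*np.cos(th)]/1000
W=P@R.T+t; W[0]=s['ee_pos'][:2]
print((np.diff(W,axis=0)/.025).round(2).tolist()); print(W[12],W[-1])
```

```text
[ 0.47911055 -0.08159     0.12953491] [-0.20179093 -0.61341003 -0.2586799 ] [-0.07580417 -0.13536838]
[[0.62, -0.07], [0.53, 0.01], [0.52, 0.05], [0.32, 0.07], [0.31, 0.09], [0.31, 0.11], [0.3, 0.13], [0.29, 0.15], [0.28, 0.17], [0.27, 0.18], [0.26, 0.2], [0.25, 0.22], [0.23, 0.23], [0.22, 0.24], [0.2, 0.26], [0.19, 0.27], [0.17, 0.28], [0.15, 0.29], [0.13, 0.3], [0.11, 0.31], [0.09, 0.31], [0.07, 0.32], [0.05, 0.32], [0.03, 0.33]]
[ 0.58564    -0.04904732] [0.62704486 0.03741247]
```

Request:
step_arm(delta_pos=[[0.62,-0.07,0],[0.53,0.01,0],[0.52,0.05,0],[0.32,0.07,0],[0.31,0.09,0],[0.31,0.11,0],[0.3,0.13,0],[0.29,0.15,0],[0.28,0.17,0],[0.27,0.18,0],[0.26,0.2,0],[0.25,0.22,0]], turn=[0.52,0.52,0.52,0.52,0.52,0.52,0.52,0.52,0.52,0.52,0.52,0.52])

```text
time: 12.25
ee_pos: [0.5872, -0.049, 0.1316]
eef_rot: [0.444, 0.896, -0.0, 0.0]
ft_force: [0.5, 0.1, 0.3]
width: 0.043
grip_force: 0.3
```

```bash
cat > gate.py <<'E'
from chk import *
def gate():
    s=read_state();print(s['time'],s['ee_pos'],s['ft_force'],(s['ee_pos'][:2]-t)@R)
    c=snap('scene');V,U=np.mgrid[150:240,215:310]
    p=cv2.undistortPoints(np.stack([U,V],-1).reshape(-1,1,2).astype(float),c['mtx'],c['dist'])[:,0]
    z=c['z_map'][150:240,215:310].ravel();T=np.linalg.inv(c['view'])
    P=(np.c_[p[:,0]*z,-p[:,1]*z,-z]@T[:3,:3].T+T[:3,3])[z>0]
    q=np.c_[(P[:,:2]-t)@R,P[:,2]]*1000
    r=np.hypot(q[:,0]+82.5,q[:,1]+6);a=-np.arctan2(q[:,1]+6,q[:,0]+82.5)
    m=(q[:,2]>150)&(q[:,2]<186)&(abs(r-130)<14)
    print('pin-ring pts',m.sum(),[(round(float(x),2),int(k)) for x,k in zip(np.arange(-.6,2,.1),np.histogram(a[m],np.arange(-.6,2.01,.1))[0]) if k])
    b=(abs(q[:,2]-139)<8)&(r>25)&(r<110)
    print('bar pts',b.sum(),np.median(a[b]) if b.any() else None,np.percentile(a[b],[20,80]) if b.any() else None)
gate()
E
python3 gate.py
```

```text
12.25 [ 0.58720975 -0.04902847  0.13160913] [0.53352196 0.05203556 0.33220866] [ 0.02438316 -0.08332814]
pin-ring pts 57 [(0.2, 1), (0.3, 9), (0.4, 20), (0.6, 10), (0.7, 11), (0.8, 6)]
bar pts 77 0.684825719220594 [0.61789408 0.75220747]
```

The gate follows, with its bar at about 0.7 rad.

Request:
step_arm(delta_pos=[[0.23,0.23,0],[0.22,0.24,0],[0.2,0.26,0],[0.19,0.27,0],[0.17,0.28,0],[0.15,0.29,0],[0.13,0.3,0],[0.11,0.31,0],[0.09,0.31,0],[0.07,0.32,0]], turn=[0.52,0.52,0.52,0.52,0.52,0.52,0.52,0.52,0.52,0.52])

```text
time: 13.3
ee_pos: [0.6259, 0.0211, 0.1316]
eef_rot: [0.148, 0.989, -0.0, 0.0]
ft_force: [0.7, -1.6, -0.2]
width: 0.0434
grip_force: 0.3
```

Request:
step_arm(delta_pos=[[0.03,0.16,0],[0.03,0.16,0],[0.0,0.0,0]], turn=[0.5,0.5,0])

```text
time: 13.6
ee_pos: [0.6273, 0.0298, 0.1315]
eef_rot: [0.088, 0.996, 0.0, 0.0]
ft_force: [0.2, 0.2, 0.0]
width: 0.0434
grip_force: 0.0
```

```bash
python3 gate.py
```

```text
13.6 [0.62728298 0.02976528 0.13147166] [0.23909962 0.24731477 0.00856308] [0.04915191 0.00152957]
pin-ring pts 78 [(-0.4, 3), (-0.3, 25), (-0.1, 10), (-0.0, 26), (0.1, 14)]
bar pts 76 -0.007368249080431105 [-0.10135314  0.06346737]
```

Request:
step_arm(delta_pos=[[0.01,0.08,0],[0.01,0.08,0],[0.01,0.08,0],[0,0,0]], turn=[0,0,0,0])

```text
time: 14.05
ee_pos: [0.6279, 0.0355, 0.1313]
eef_rot: [0.089, 0.996, 0.0, -0.0]
ft_force: [-0.6, 0.0, 0.8]
width: 0.0437
grip_force: 0.0
```

Request:
step_arm(delta_pos=[[0.01,0.08,0],[0,0,0]], turn=[0,0])

```text
time: 14.25
ee_pos: [0.6282, 0.0373, 0.1313]
eef_rot: [0.089, 0.996, 0.0, -0.0]
ft_force: [0.5, 0.4, 1.3]
width: 0.0434
grip_force: 0.0
```

Request:
step_arm(delta_pos=[[0.01,0.08,0],[0,0,0]], turn=[0,0])

```text
time: 14.45
ee_pos: [0.6284, 0.0388, 0.1313]
eef_rot: [0.089, 0.996, -0.0, -0.0]
ft_force: [-0.1, -0.8, 0.5]
width: 0.0433
grip_force: 0.6
```

Request:
step_arm(delta_pos=[[0.01,0.08,0],[0,0,0]], turn=[0,0])

```text
time: 14.65
ee_pos: [0.6284, 0.0389, 0.1312]
eef_rot: [0.09, 0.996, -0.001, -0.0]
ft_force: [-1.3, -6.7, 1.3]
width: 0.0436
grip_force: 3.1
```

Request:
step_arm(delta_pos=[[0.01,0.08,0],[0,0,0]], turn=[0,0])

```text
time: 14.85
ee_pos: [0.6285, 0.039, 0.1312]
eef_rot: [0.091, 0.996, -0.002, -0.0]
ft_force: [-2.1, -11.1, 1.2]
width: 0.0442
grip_force: 5.4
```

```bash
python3 gate.py
```

```text
14.85 [0.62853994 0.0389946  0.13115063] [ -2.0684041  -11.14604939   1.15024702] [0.04867581 0.01083191]
pin-ring pts 79 [(-0.4, 27), (-0.3, 2), (-0.1, 31), (-0.0, 19)]
bar pts 68 -0.07946740008270883 [-0.15701058 -0.00906381]
```

The gate is against its stop: the force rises and the tool no longer advances. I'll back off, lift, and retreat toward the landing side.

Request:
step_arm(delta_pos=[[-0.04,-0.24,0],[-0.04,-0.24,0],[-0.02,-0.16,0],[0,0,0]], turn=[0,0,0,0])

```text
time: 15.3
ee_pos: [0.6264, 0.0265, 0.1314]
eef_rot: [0.089, 0.996, 0.0, 0.0]
ft_force: [0.3, 0.1, 0.3]
width: 0.0435
grip_force: 0.0
```

Request:
step_arm(delta_pos=[[0,0,0.5],[0,0,0.8],[0,0,0.8],[0,0,0.8],[0,0,0.8],[-0.3,0.8,0.3],[-0.3,0.9,0],[-0.3,0.9,0],[-0.3,0.9,0],[-0.3,0.9,0],[-0.3,0.9,0],[0,0,0]], turn=[0,0,0,0,0,0,0,0,0,0,0,0])

```text
time: 16.5
ee_pos: [0.5802, 0.1643, 0.2322]
eef_rot: [0.086, 0.996, 0.001, -0.0]
ft_force: [-0.4, -0.3, -0.8]
width: 0.0435
grip_force: 0.0
```

Request:
step_arm(delta_pos=[[-0.3,0.9,0],[-0.3,0.9,0],[0,0,0],[0,0,0]], turn=[0,0,0,0])

```text
time: 16.9
ee_pos: [0.5666, 0.2044, 0.2319]
eef_rot: [0.089, 0.996, 0.0, 0.0]
ft_force: [0.2, -0.5, 0.5]
width: 0.0436
grip_force: 0.0
```

```bash
python3 gate.py
python3 - <<'E'
from chk import *
c,q,w=chk(); hmap(w,-70,95,-210,-50,10)
q=q*1000
r=np.hypot(q[:,0]+82.5,q[:,1]+6)
m=(q[:,2]>155)&(q[:,2]<195)&(abs(r-130)<20);print('pin',m.sum(),np.median(q[m],0) if m.any() else None)
old=dict(np.load('top.npz'))
E
```

```text
16.9 [0.56661528 0.20443197 0.23190607] [ 0.2224845  -0.49826349  0.5402488 ] [-0.04284984  0.16191879]
pin-ring pts 34 [(-0.1, 31), (-0.0, 3)]
bar pts 80 -0.06193760369153624 [-0.14119863 -0.01243414]
17.0 [0.56697787 0.2031953  0.23174559] [-0.27706812 -1.00161585  1.01679578] [-0.04226424  0.16077079]
  -50 -104   -2   -1   -7   -2   -1   -1   -4   -1    1   -2    0   -1    5    2   18    .
  -60 -104  -91   -5  -86   -7   -2   -1    6    6   20    2    3    1    3    5   15    .
  -70  -97  -86  -76  -76    1    0   13   26   26   22   27   21   27   28   29   14    .
  -80  -92  -38   -2  -74   -4   -1   17   33   29   31   32   30   31   29   30   19    .
  -90  -85  -76  -74  -72   -4    3   25   28   31   27   33   30   32   30   31   20    .
 -100  -87  -77  -63  -39    1    1   19   29   26   29   29   32   33   29   29   24    .
 -110  -80   -9   -5  -64   -1   -3   19   29   32   31   29   29   31   31   32   20    .
 -120  -76  -67  -60   -4   -1   -4   19   32   32   30   29   32   31   32   30   21    .
 -130  -68  -58  -56   -6   -3   -1   20   29   31   28   29   30   30   33   31   23    .
 -140  -63  -13   -4   -2    0    1   17   30   30   31   31   30   32   33   31   20    .
 -150  -61  -50   -3   -3    1   -3   20   30   32   31   28   30   29   31   30   23    .
 -160  -57  -26  -49   -1   -1    0   23   32   32   28   31   33   32   33   27   20    .
 -170  -55  -41  -22   -3   -1   -1   21   32   27   29   30   30   31   33   29   20   -2
 -180  -51  -39   -5   -1   -4    0   21   33   29   30   29   28   31   30   32   22   -1
 -190  -36  -16    9    3    1    9   16   33   27   30   31   29   31   31   31   19   11
 -200  -42  -32    8   16   19   10   19   21   21   23   21   21   19   20   22   17    8
pin 20 [ 45.40356622  -5.74152217 186.22005343]
```

Pin measured at (45, -6) mm, against (47.5, -6) when shut. The plate is still in the corner and the arm is clear, so I'm handing in.

```bash
python3 -c "
from bench import *
print(close_job())"
```

```text
the job is handed in; nothing more can be done
None
```

The plate is fully home in the corner of the two fences and the gate is shut against its stop. The arm is clear of everything, no bystander was deliberately touched (I didn't re-check their positions), and the job was handed in at about 17 s.

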